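Stow the chopping board under the jar riser

ROBOT

A 7-joint arm with a two-finger parallel gripper is mounted at the origin on the work surface. World frame = base frame: x ahead of the robot, y to its left, z up, the work surface at z = 0. Lengths are in m, angles in rad, forces in N, time in s.
With the tool pointing down it reaches from about 0.425 to 1.025 m from the base axis. Payload 9.4 kg.
Tool frame: the origin (TCP) lies between the finger pads; the fingertips stand 22 mm ahead of it and the grasp point (between the pads) lies 3 mm ahead of it; z points along the fingers, y is the line along which they close (so a half turn about z gives the same grasp; the last joint's range is limited). The gripper opens to 85 mm and grips with 20 to 120 N. Pads are 22 mm wide; open, the fingers measure 114 mm over their backs; the gripper's body (76 mm by 85 mm) begins 54 mm behind the grasp point. The pads swing forward as they close: fully open they stand 13 mm farther back than shut.
Start: joints at [-0.077, 0.599, -0.003, 1.599, 0.002, 0.943, -0.08], TCP at [0.725, -0, 0.224] pointing down, gripper open.
Joint ranges: [-2.57, 2.57], [-0.35, 1.97], [-1.29, 1.29], [0.11, 2.56], [-1.05, 4.19], [0.11, 1.86], [-2.63, 2.63]. Speed limits (rad/s): [2.22, 2.22, 3.01, 3.01, 3.14, 3.14, 3.14].

INTERFACE

Orientations are given as a unit quaternion [w, x, y, z].
In Python, from plant import r gives the robot as it stands.
- The arm moves only by the shell command python3 -m crank 'ROWS'. ROWS is one flat JSON list of numbers that holds 1 to 5 rows one after another, with no inner brackets; each row has 7 numbers: a rotation vector rx, ry, rz in rad, then dx, dy, dz in m, then the opening from 0.0 (shut) to 1.0 (fully open); each row is the pose to reach, as a shift and turn from the pose commanded when the command began, along the tool's axes at that moment; what a row does not reach only later rows make up. A row lasts 1/12 s, in which the tool goes at most 0.0417 m and 0.125 rad, less where a joint would pass 70% of its speed; a pose out of reach is approached as far as the arm can. The fingers move at their own pace and stop on an object; the grip force is fixed at half the most. Time passes only in rows, so rows that do not move let the fingers close. It prints the time, the measured TCP pose, the force, the opening and the grip force at its end. Input that does not fit is refused with a message, and nothing moves.
- r.get_obs(): the state, without advancing time (a new reading comes with each control period).
- r.get_image(name): name is "scene" or "side" or "wrist"; returns a dict with "image" (384x512x3 uint8, red, green, blue), "fx", "fy", "cx", "cy" (pixels), "extrinsics" (4x4, takes a point from camera to world coordinates); the wrist camera has in their place "tool_from_camera" (4x4, takes a point from camera to tool coordinates, whose origin is the TCP and whose axes are the flange's). Camera axes: x right, y down, z forward; pixel columns grow to the right and rows downward; lengths in m; the calibration is good to about 2 mm. A picture is of the moment at which its call begins: read the wrist's pose just before it. There is no depth.
- r.hand_in(): hands the job in; it is judged then, once.
The state is a dict: "clock": time; "joint_pos": joint angles; "joint_velocities": joint speeds; "joint_torque": joint torques, N m; "ee_pos": TCP position; "tool_rot": TCP orientation; "contact_force": force on the tool from outside, world axes, zero at the start; "wrist_torque": the same for the moment, N m; "opening": opening from 0.0 (shut) to 1.0 (fully open); "grip_force": force on a finger pad.
Only numpy, scipy, OpenCV 4.12 (cv2) and the standard library are available. Lean on these libraries where they do the work, as an engineer would, in place of code of your own. Each camera call takes 0.05 s, during which the arm holds its last target. There are 200 camera calls.

TASK

Clear the counter by pushing the wooden chopping board, with the fingers, lengthwise into the low tunnel under the jar riser until it lies straight and centred there, sticking out about equally at both ends. Only slide it: it must stay flat on the counter all the way, never lifted or tipped. Leave the riser, its jars and everything else standing where they are, and finish with the hand clear.

Things in the scene. Friction and masses are not known exactly. Their poses are not given: they have to be found in the camera images.
- board: the wooden chopping board: a flat plain slab, 130 mm (its x) by 220 mm (its y) by 14 mm thick, about 0.2 to 0.45 kg, lying loose and flat on the counter. Origin: centre of its underside; z up. It looks the same either way round.
- riser: the low dark wooden jar riser, a little bridge 189 mm wide (x), 150 mm deep (y), 32 mm high: a 12 mm top on two 12 mm side panels along the full depth at x = -88 and +88 mm. The tunnel below runs along its y, open at both ends, 165 mm wide, 20 mm high (6 mm over the board). Loose on the counter, 1.6 kg, three jars in a row on top. Origin: centre of its underside; z up.
- salt: bystander: small white salt bowl, 60 mm across, 45 mm tall, beside the riser on its -x side. Origin: centre of its underside.
- mill: bystander: wooden pepper mill, 48 mm across, 120 mm tall, beside the riser on its +x side. Origin: centre of its underside.
- mug: bystander: mug, 80 mm across, 90 mm tall, further back on the counter. Origin: centre of its underside.
- jar_a: bystander: small spice jar, 38 mm across, 70 mm tall, standing loose on the riser's top. Origin: centre of its underside.
- jar_b: bystander: small squat spice jar, 42 mm across, 60 mm tall, standing loose on the riser's top. Origin: centre of its underside.
- jar_c: bystander: small spice jar, 36 mm across, 75 mm tall, standing loose on the riser's top. Origin: centre of its underside.

How it is judged:
At the end, for the whole second after the job is handed in: The board lies flat and still under the riser: centred within 15 mm along the tunnel and 25 mm across it, turned at most 0.12 rad (7 degrees) from it. The riser is within 20 mm, and the jars, salt bowl, mill and mug within 30 mm of where they started, upright (y of board in the frame of riser between -0.015 and 0.015 m and x of board in the frame of riser between -0.025 and 0.025 m and angle between the y axis of board and the y axis of riser, either way round below 0.12 rad and angle between board's own z axis and vertical below 0.04 rad and height (world z) of board below 0.004 m and linear speed of board below 0.01 m/s and distance of riser from where it was at the start of the episode below 0.02 m and distance of each of jar_a, jar_b, jar_c, salt, mill, mug from where it was at the start of the episode below 0.03 m and angle between each of jar_a, jar_b, jar_c, salt, mill, mug's own z axis and vertical below 0.2 rad); the robot touches nothing.
It fails at once if the board is lifted off the counter (its centre more than 12 mm up) (height (world z) of board above 0.012 m).
It fails at once if the board is tipped by more than 0.12 rad (7 degrees) (angle between board's own z axis and vertical above 0.12 rad).
It fails at once if the riser is shifted by more than 20 mm or tipped (distance of riser from where it was at the start of the episode above 0.02 m or angle between riser's own z axis and vertical above 0.1 rad).
It fails at once if a jar, the salt bowl, the mill or the mug is moved by more than 30 mm or knocked over (distance of any of jar_a, jar_b, jar_c, salt, mill, mug from where it was at the start of the episode above 0.03 m or angle between any of jar_a, jar_b, jar_c, salt, mill, mug's own z axis and vertical above 0.35 rad).
It also fails if it takes over 72 s, if anything falls off the work surface, if the arm or the gripper's body presses on something with over 40 N, if the wrist force passes 120 N, or if a joint passes its speed limit or range.

## Working session

There is one attempt and no reset: what is moved stays moved. The work goes in short steps, Python scripts to look and compute and a shell command to move; the robot and the scene stay as the last step left them, time stands still between calls to the robot, and variables do not carry over. Pictures are saved under pics/ and viewed, at most 10 in all, crops included, and the job is handed in when it is done.

```bash
mkdir -p pics; ls; python3 - <<'E'
from plant import r
import cv2
o=r.get_obs();print(o['clock'],o['ee_pos'],o['tool_rot'],o['contact_force'])
for n in ("scene","side"):
    d=r.get_image(n);cv2.imwrite(f"pics/{n}0.png",d["image"][...,::-1]);print(n,d["fx"],d["cx"],d["cy"],d["extrinsics"].round(3).tolist())
E
```

```text
pics
0.0 [7.24517047e-01 4.58591321e-06 2.22900211e-01] [-4.99295217e-04  7.07067353e-01  7.07145765e-01 -6.13191178e-04] [-0.38434966 -0.15021944 -0.59666998]
scene 483.60538172604373 246.38249901443982 198.31820462685297 [[0.067, 0.801, -0.596, 1.137], [0.998, -0.052, 0.042, -0.037], [0.002, -0.597, -0.802, 0.821], [0.0, 0.0, 0.0, 1.0]]
side 423.6660111692712 259.6684497389463 187.75361054860713 [[-0.716, -0.511, 0.474, 0.098], [-0.698, 0.517, -0.496, 0.51], [0.008, -0.686, -0.727, 0.765], [0.0, 0.0, 0.0, 1.0]]
```

View pics/scene0.png

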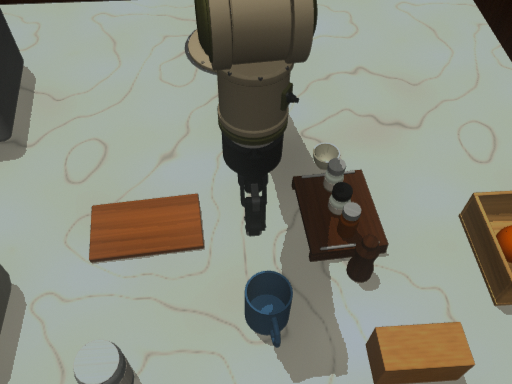

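View pics/side0.png

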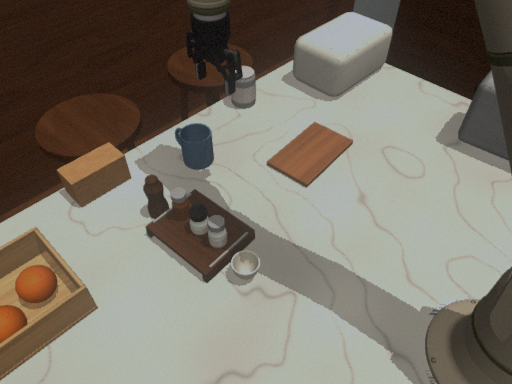

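The scene view shows the board at about px (90-204, 195-261), on the -y side. The riser is at about (293-386, 171-260) on the +y side, with its tunnel running roughly along y. The side view agrees: board at about (311,153), riser at about (200,233). Next I'll measure both precisely.

```bash
cat > h.py <<'E'
import numpy as np, cv2
from plant import r
def proj(d,P):
    E=np.linalg.inv(np.array(d["extrinsics"]));p=np.atleast_2d(P)@E[:3,:3].T+E[:3,3]
    return np.c_[d["fx"]*p[:,0]/p[:,2]+d["cx"],d["fy"]*p[:,1]/p[:,2]+d["cy"]]
def back(d,uv,z):
    E=np.array(d["extrinsics"]);uv=np.atleast_2d(uv).astype(float)
    q=np.c_[(uv[:,0]-d["cx"])/d["fx"],(uv[:,1]-d["cy"])/d["fy"],np.ones(len(uv))]@E[:3,:3].T
    return E[:3,3]+q*((z-E[2,3])/q[:,2])[:,None]
def box(x,y,a,hx,hy,z):
    c,s=np.cos(a),np.sin(a)
    return np.array([[x+c*u-s*v,y+s*u+c*v,z] for u,v in ((-hx,-hy),(hx,-hy),(hx,hy),(-hx,hy))])
def board(d,z=.014,roi=None):
    h=cv2.cvtColor(d["image"],cv2.COLOR_RGB2HSV)
    m=cv2.inRange(h,(0,100,60),(15,255,255))
    if roi: k=np.zeros_like(m);k[roi[1]:roi[3],roi[0]:roi[2]]=255;m&=k
    c=max(cv2.findContours(m,0,cv2.CHAIN_APPROX_NONE)[0],key=cv2.contourArea)
    P=back(d,c[:,0],z)[:,:2].astype(np.float32)
    return cv2.minAreaRect(P*1000),m
E
python3 - <<'E'
from h import *
for n,roi,cr in (("scene",(70,180,220,275),(280,140,400,290)),("side",(255,115,365,190),(135,165,275,285))):
    d=r.get_image(n); b,m=board(d,.014,roi);print(n,b)
    x0,y0,x1,y1=cr; cv2.imwrite(f"pics/{n}_c.png",cv2.resize(d["image"][y0:y1,x0:x1,::-1],None,fx=4,fy=4,interpolation=cv2.INTER_CUBIC))
E
```

```text
scene ((593.2525024414062, -198.95941162109375), (133.39622497558594, 218.63673400878906), 4.471835136413574)
side ((584.5187377929688, -194.10853576660156), (129.50636291503906, 221.05665588378906), 4.4766621589660645)
```

View pics/scene_c.png

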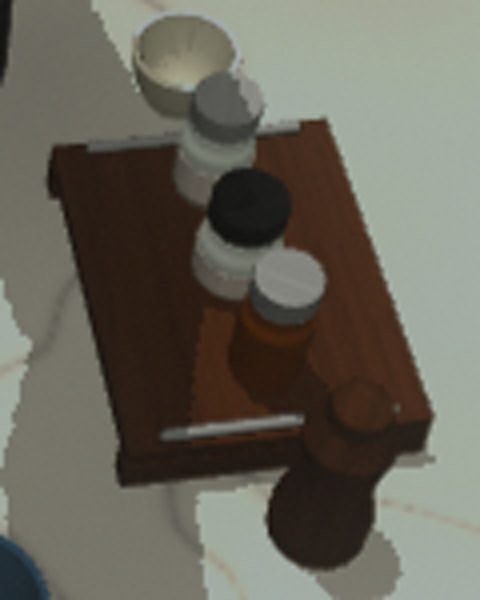

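View pics/side_c.png

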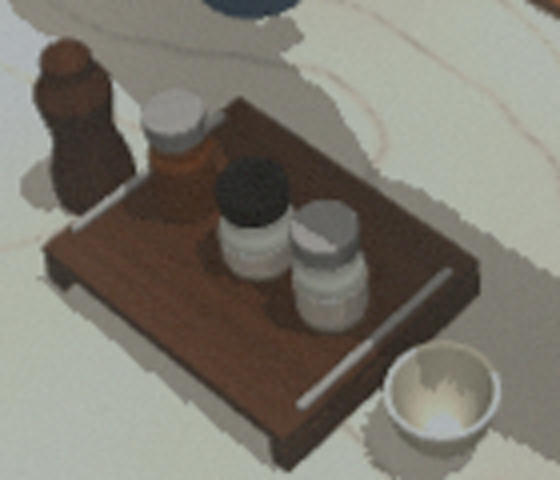

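```bash
python3 - <<'E'
from h import *
from scipy.optimize import minimize,least_squares
D={n:r.get_image(n) for n in ("scene","side")}
R={"scene":[(293,176.5),(361.7,170),(388,243.7),(310,253.7)],"side":[(254.5,230.5),(206.7,273),(146.3,226.7),(194.5,189.5)]}
for n in R: print(n,back(D[n],R[n],.032)[:,:2].round(4).tolist())
# both orders: scene TL=(-x,-y), TR=(-x,+y), BR=(+x,+y), BL
S=[0,3,2,1]; 
def f(p,ns):
    C=box(*p,.0945,.075,.032)
    return np.concatenate([(proj(D[n],C)-np.array(R[n])[o]).ravel() for n,o in ns])
for ns in ([("scene",S)],[("side",[0,3,2,1])],[("scene",S),("side",[0,3,2,1])]):
    q=least_squares(f,[.65,.15,.1],args=(ns,));print(q.x,q.cost,q.fun.round(1).tolist())
for rs in (("scene",),("side",),("scene","side")):
    M={}
    for n,roi in (("scene",(70,180,220,275)),("side",(255,115,365,190))):
        if n in rs:
            k=np.zeros((384,512),np.uint8);x0,y0,x1,y1=roi
            k[y0:y1,x0:x1]=255*(cv2.cvtColor(D[n]["image"],cv2.COLOR_RGB2HSV)[y0:y1,x0:x1,1]>90);M[n]=k
    def g(p):
        e=0
        for n in M:
            P=np.r_[box(*p,.065,.11,0),box(*p,.065,.11,.014)]
            h=cv2.convexHull((proj(D[n],P)*16).round().astype(np.int32))
            k=np.zeros((384,512),np.uint8);cv2.fillConvexPoly(k,h,255,cv2.LINE_AA,4);e+=cv2.absdiff(k,M[n]).sum()/255
        return e
    q=minimize(g,[.588,-.197,.078],method="Nelder-Mead",options=dict(initial_simplex=[[.588,-.197,.078],[.6,-.197,.078],[.588,-.185,.078],[.588,-.197,.14]]));print(rs,q.x,q.fun)
E
```

```text
scene [[0.5009, 0.1064], [0.4927, 0.2545], [0.6765, 0.2662], [0.6884, 0.115]]
side [[0.4956, 0.1092], [0.4886, 0.2521], [0.6712, 0.2678], [0.6824, 0.1224]]
[0.58927172 0.18543827 0.05727309] 1.7007475948849509 [-0.7, -0.6, 0.5, -0.3, 0.1, 1.3, -0.0, -0.7]
[0.58509462 0.18722856 0.07333521] 4.5069217725660815 [1.0, -1.2, 0.3, -1.2, -1.2, -0.4, -0.1, 1.9]
[0.5873507  0.18613212 0.06424554] 10.027097604043586 [-0.7, -1.1, 1.1, -1.0, 0.5, 0.1, -0.2, -1.6, 0.6, -1.6, 0.5, -2.0, -1.2, -1.6, -1.0, 1.0]
('scene',) [ 0.58676874 -0.19924138  0.09276128] 460.4980392156863
('side',) [ 0.59176953 -0.20248774  0.1049425 ] 383.01960784313724
('scene', 'side') [ 0.58698922 -0.20002256  0.09793869] 869.5372549019608
```

```bash
python3 -m crank '[0,0,0,-0.036,-0.012,0.014,1,0,0,0,-0.072,-0.024,0.028,1,0,0,0,-0.108,-0.036,0.042,1,0,0,0,-0.144,-0.048,0.056,1,0,0,0,-0.18,-0.06,0.07,1]'
python3 -m crank '[0,0,-0.016,-0.036,-0.013,0.014,1,0,0,-0.032,-0.072,-0.026,0.028,1,0,0,-0.048,-0.108,-0.039,0.042,1,0,0,-0.064,-0.144,-0.052,0.056,1,0,0,-0.08,-0.18,-0.065,0.07,1]'
python3 -m crank '[0,0,0,0,0,0,1,0,0,0,0,0,0,1]'
python3 - <<'E'
from h import *
from scipy.spatial.transform import Rotation as Ro
o=r.get_obs();w=np.roll(o['tool_rot'],-1);print(o['ee_pos'],Ro.from_quat(w).as_matrix().round(3).tolist(),o['contact_force'])
a=[r.get_image(n) for n in ("scene","side")]
for d,roi in zip(a,((70,180,220,275),(255,115,365,190))): print(board(d,.014,roi)[0])
i=np.hstack([cv2.resize(a[0]["image"][150:320,40:240],(400,340)),cv2.resize(a[1]["image"][60:230,230:430],(400,340))])
cv2.imwrite("pics/p5.png",i[...,::-1])
E
```

```text
clock: 0.72
ee_pos: [0.6643, -0.1815, 0.1533]
tool_rot: [0.0, 0.707, 0.707, 0.0]
contact_force: [0.3, -1.2, 0.3]
opening: 1.001
grip_force: 0.0
clock: 1.13
ee_pos: [0.5993, -0.3617, 0.0832]
tool_rot: [0.0, 0.678, 0.735, 0.0]
contact_force: [0.5, 0.7, 1.1]
opening: 0.997
grip_force: 0.0
clock: 1.3
ee_pos: [0.5975, -0.3635, 0.0826]
tool_rot: [-0.001, 0.68, 0.733, -0.001]
contact_force: [1.2, 0.1, 0.3]
opening: 1.002
grip_force: 0.0
[ 0.59750206 -0.36351545  0.08259648] [[-0.074, 0.997, -0.002], [0.997, 0.074, -0.0], [-0.0, -0.002, -1.0]] [1.20631216 0.07466916 0.33064592]
((591.3076171875, -199.12860107421875), (129.6116180419922, 218.44384765625), 4.577917098999023)
((584.188720703125, -193.25030517578125), (129.39576721191406, 223.40826416015625), 4.619656562805176)
```

View pics/p5.png

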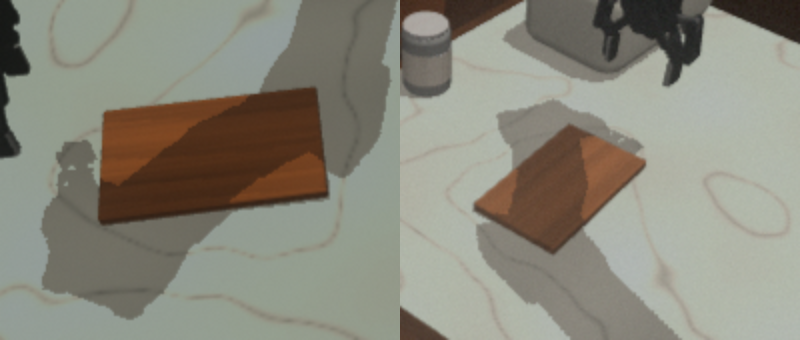

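```bash
python3 -m crank '[0,0,0,0,0,0.025,1,0,0,0,0,0,0.05,1,0,0,0,0,0,0.05,1,0,0,0,0,0,0.05,1]'
python3 - <<'E'
from h import *
d=r.get_image("side");o=r.get_obs();print(o['ee_pos'],o['contact_force'])
i=cv2.resize(d["image"][60:190,290:430],None,fx=5,fy=4.6,interpolation=cv2.INTER_CUBIC);cv2.imwrite("pics/p6.png",i[...,::-1])
e=r.get_image("wrist");cv2.imwrite("pics/w6.png",e["image"][...,::-1]);print(np.array(e["tool_from_camera"]).round(3).tolist(),e["fx"])
E
```

```text
clock: 1.73
ee_pos: [0.6005, -0.3578, 0.0334]
tool_rot: [-0.001, 0.677, 0.736, 0.0]
contact_force: [1.3, 0.4, 0.1]
opening: 0.997
grip_force: 0.0
[ 0.60108294 -0.35863584  0.03456663] [ 0.0449686   0.3705871  -0.17870032]
[[0.0, -0.947, -0.323, 0.084], [1.0, 0.0, -0.001, -0.0], [0.001, -0.323, 0.947, -0.15], [0.0, 0.0, 0.0, 1.0]] 329.9682677613811
```

View pics/p6.png

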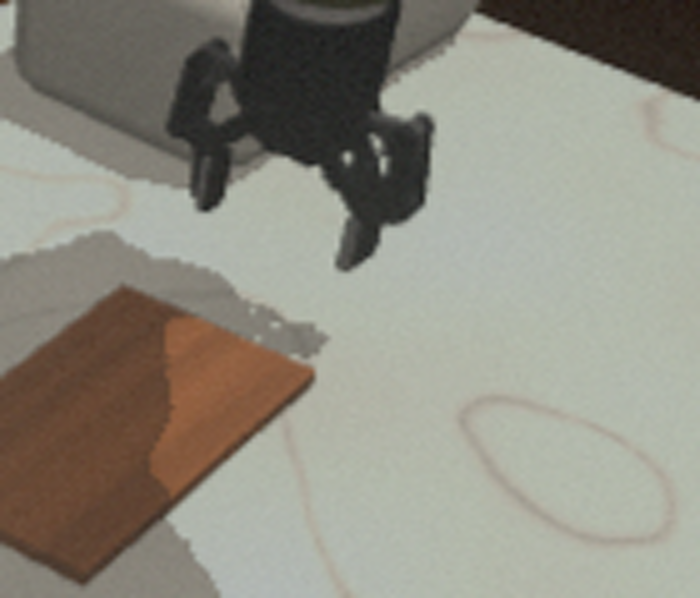

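```bash
python3 - <<'E'
from h import *
d=r.get_image("side")
for z in (.004,.012,.02,.026,.032): print(z,proj(d,[[.600-.05,-.3585-.004,z],[.600+.05,-.3585+.004,z]]).round(1).tolist())
E
python3 -m crank '[0,0,0,0,0,0.006,1,0,0,0,0,0,0.006,1,0,0,0,0,0,0.006,1]'
```

```text
0.004 [[358.0, 131.4], [328.2, 117.4]]
0.012 [[358.5, 129.2], [328.6, 115.2]]
0.02 [[359.0, 127.0], [328.9, 112.9]]
0.026 [[359.4, 125.3], [329.2, 111.3]]
0.032 [[359.7, 123.6], [329.5, 109.6]]
clock: 2.13
ee_pos: [0.6001, -0.36, 0.0281]
tool_rot: [0.0, 0.678, 0.735, 0.0]
contact_force: [-0.5, -0.4, 0.1]
opening: 0.999
grip_force: 0.0
```

```bash
python3 -m crank '[0,0,0,0,0,0.002,1,0,0,0,0,0,0.004,1,0,0,0,0,0,0.004,1]'; python3 -m crank '[0,0,0,0,0,0.002,1,0,0,0,0,0,0.002,1,0,0,0,0,0,0.002,1]';python3 - <<'E'
from h import *
d=r.get_image("side");o=r.get_obs();print(o['ee_pos'],o['contact_force'])
i=cv2.resize(d["image"][70:170,300:420],None,fx=6,fy=6,interpolation=cv2.INTER_CUBIC);cv2.imwrite("pics/p7.png",i[...,::-1])
E
```

```text
clock: 2.38
ee_pos: [0.5998, -0.36, 0.0234]
tool_rot: [-0.0, 0.678, 0.735, -0.0]
contact_force: [-0.4, 0.8, 0.1]
opening: 0.998
grip_force: 0.0
clock: 2.63
ee_pos: [0.5999, -0.36, 0.0216]
tool_rot: [-0.0, 0.678, 0.735, -0.0]
contact_force: [0.4, -0.1, 0.2]
opening: 1.002
grip_force: 0.0
[ 0.59999287 -0.36001774  0.02171449] [-0.87605654 -0.17107621  0.10284501]
```

View pics/p7.png

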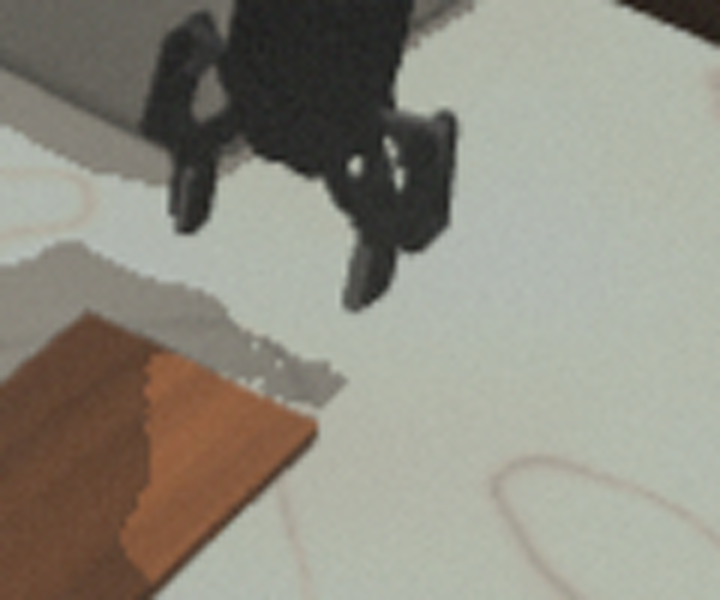

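The tips are still clear of the counter at TCP z 0.0215, so open fingers reach only about 9 mm ahead. I'll go down to about 0.0145.

```bash
python3 -m crank '[0,0,0,0,0,0.002,1,0,0,0,0,0,0.004,1,0,0,0,0,0,0.004,1]'; python3 -m crank '[0,0,0,0,0,0.002,1,0,0,0,0,0,0.003,1,0,0,0,0,0,0.003,1]'
python3 -m crank '[0,0,0,0.01,0,0,1,0,0,0,0.02,0,0,1,0,0,0,0.03,0,0,1,0,0,0,0.034,0,0,1,0,0,0,0.034,0,0,1]'
```

```text
clock: 2.93
ee_pos: [0.5998, -0.3599, 0.0173]
tool_rot: [-0.0, 0.678, 0.735, -0.0]
contact_force: [-0.3, -0.0, -0.1]
opening: 0.998
grip_force: 0.0
clock: 3.18
ee_pos: [0.5999, -0.3599, 0.0145]
tool_rot: [-0.0, 0.678, 0.735, -0.0]
contact_force: [0.5, -0.8, 0.5]
opening: 0.998
grip_force: 0.0
clock: 3.6
ee_pos: [0.5977, -0.3236, 0.0149]
tool_rot: [-0.0, 0.677, 0.736, 0.0]
contact_force: [-0.1, -0.2, 0.3]
opening: 1.001
grip_force: 0.0
```

```bash
python3 -m crank '[0,0,0,0.009,0,0,1,0,0,0,0.018,0.001,0,1,0,0,0,0.027,0.0025,0,1,0,0,0,0.036,0.004,0,1,0,0,0,0.045,0.005,0,1]'; python3 - <<'E'
from h import *
for n,roi in (("scene",(50,180,300,275)),("side",(205,105,365,190))):
    d=r.get_image(n); print(board(d,.014,roi)[0])
o=r.get_obs();print(o['ee_pos'],o['contact_force'])
E
```

```text
clock: 4.02
ee_pos: [0.5989, -0.2796, 0.0148]
tool_rot: [-0.0, 0.678, 0.735, 0.0]
contact_force: [0.2, -0.3, 0.1]
opening: 0.997
grip_force: 0.0
((592.1429443359375, -198.74221801757812), (132.36505126953125, 217.99754333496094), 4.084649085998535)
((584.2647705078125, -192.75888061523438), (129.73289489746094, 224.16885375976562), 4.795520782470703)
[ 0.59918075 -0.27815216  0.01476257] [-0.50525053 -0.09615325 -0.054062  ]
```

```bash
python3 - <<'E'
from h import *
d=r.get_image("side")
i=cv2.resize(d["image"][70:170,280:420],None,fx=5,fy=5,interpolation=cv2.INTER_CUBIC);cv2.imwrite("pics/p8.png",i[...,::-1])
E
```

```text
(no output)
```

View pics/p8.png

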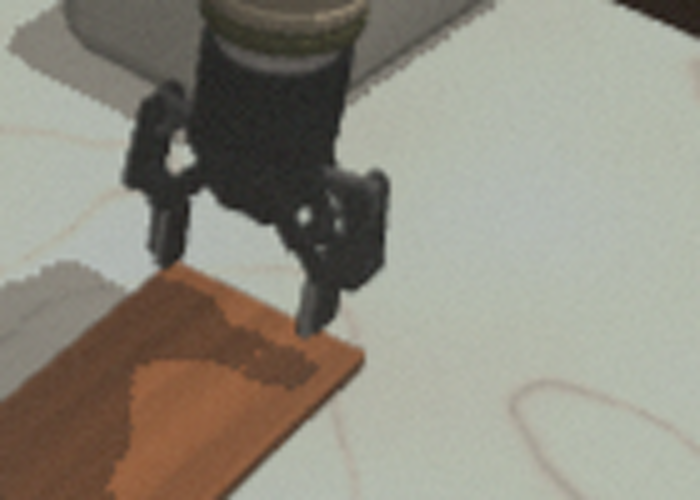

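The picture shows the tips hovering over the board's end, at about px (342,137), without touching it. They're higher than I assumed. I'll back off and feel for the counter.

```bash
python3 -m crank '[0,0,0,-0.02,0,-0.005,1,0,0,0,-0.05,-0.005,-0.005,1,0,0,0,-0.08,-0.005,-0.005,1,0,0,0,-0.08,-0.005,0,1,0,0,0,-0.08,-0.005,0,1]'; for i in 1 ; do python3 -m crank '[0,0,0,0,0,0.002,1,0,0,0,0,0,0.003,1,0,0,0,0,0,0.003,1]' ; done;  python3 -m crank '[0,0,0,0,0,0.002,1,0,0,0,0,0,0.003,1,0,0,0,0,0,0.003,1]'
```

```text
clock: 4.58
ee_pos: [0.5987, -0.3643, 0.0141]
tool_rot: [0.0, 0.68, 0.733, -0.001]
contact_force: [0.2, 0.5, -0.2]
opening: 1.001
grip_force: 0.0
clock: 4.83
ee_pos: [0.6002, -0.3596, 0.0115]
tool_rot: [-0.0, 0.678, 0.735, 0.0]
contact_force: [0.1, 0.5, -0.1]
opening: 1.001
grip_force: 0.0
clock: 5.08
ee_pos: [0.6002, -0.3605, 0.0086]
tool_rot: [-0.0, 0.678, 0.735, -0.0]
contact_force: [0.7, 0.1, 0.3]
opening: 1.002
grip_force: 0.0
```

```bash
python3 -m crank '[0,0,0,0,0,0.002,1,0,0,0,0,0,0.002,1,0,0,0,0,0,0.002,1]'; python3 - <<'E'
from h import *
d=r.get_image("side");o=r.get_obs();p=np.array(o['ee_pos']);print(p,o['contact_force'])
# finger tip prediction: two pads' inner corners at several heights
for z in (0,.008,.016): print(z,proj(d,[[p[0]-.05,p[1]+.007,z],[p[0]-.05,p[1]-.015,z]]).round(1).tolist())
h=cv2.cvtColor(d["image"],cv2.COLOR_RGB2HSV)[...,2]
# lowest dark pixel per near finger, image region right of the board
m=(h[90:165,345:385]<75);ys,xs=np.nonzero(m);print(ys.max()+90,xs[ys==ys.max()]+345)
E
```

```text
clock: 5.33
ee_pos: [0.6, -0.3609, 0.0067]
tool_rot: [-0.0, 0.678, 0.735, -0.0]
contact_force: [-0.1, 0.0, -0.1]
opening: 1.001
grip_force: 0.0
[ 0.60010109 -0.36102623  0.0067929 ] [ 0.18126896 -0.36832908  0.11373592]
0 [[355.9, 133.9], [360.4, 130.4]]
0.008 [[356.4, 131.7], [360.9, 128.2]]
0.016 [[356.9, 129.4], [361.5, 125.9]]
124 [359 360]
```

```bash
python3 -m crank '[0,0,0,0,0,0.002,1,0,0,0,0,0,0.004,1,0,0,0,0,0,0.004,1]'; python3 -m crank '[0,0,0,0,0,0.002,1,0,0,0,0,0,0.002,1,0,0,0,0,0,0.002,1]'
```

```text
clock: 5.63
ee_pos: [0.5998, -0.3609, 0.0023]
tool_rot: [-0.0, 0.678, 0.735, -0.0]
contact_force: [0.2, -0.5, -0.3]
opening: 0.996
grip_force: 0.0
clock: 5.88
ee_pos: [0.6, -0.361, 0.0006]
tool_rot: [-0.0, 0.678, 0.735, -0.0]
contact_force: [0.2, 0.5, -0.1]
opening: 0.998
grip_force: 0.0
```

```bash
python3 - <<'E'
from h import *
d=r.get_image("side")
i=cv2.resize(d["image"][70:170,300:420],None,fx=6,fy=6,interpolation=cv2.INTER_CUBIC)
e=r.get_image("scene");j=cv2.resize(e["image"][180:280,20:120],None,fx=6,fy=6,interpolation=cv2.INTER_CUBIC)
k=np.hstack([i,j]);k=cv2.resize(k,(800,364));cv2.imwrite("pics/p9.png",k[...,::-1])
E
```

```text
(no output)
```

View pics/p9.png

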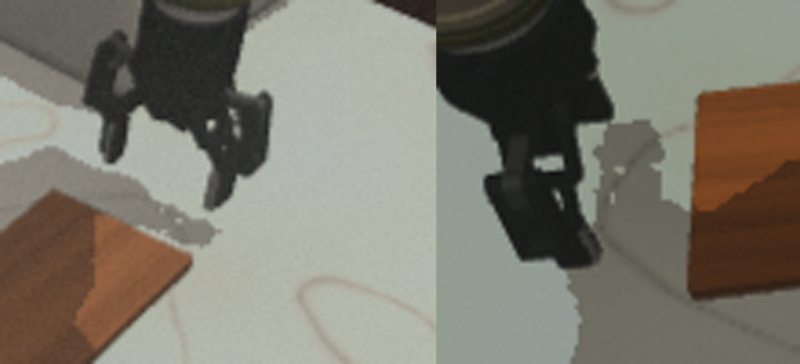

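The picture shows both tips still clearly above the counter, with a gap between each tip and its shadow, so I'll keep feeling downward.

```bash
for i in 1; do python3 -m crank '[0,0,0,0,0,0.002,1,0,0,0,0,0,0.003,1,0,0,0,0,0,0.003,1]'; done; python3 -m crank '[0,0,0,0,0,0.002,1,0,0,0,0,0,0.002,1,0,0,0,0,0,0.002,1]'
```

```text
clock: 6.23
ee_pos: [0.5999, -0.3609, -0.0025]
tool_rot: [-0.0, 0.678, 0.735, -0.0]
contact_force: [-0.0, -0.3, 0.9]
opening: 1.001
grip_force: 0.0
clock: 6.48
ee_pos: [0.6, -0.361, -0.0044]
tool_rot: [-0.0, 0.678, 0.735, -0.0]
contact_force: [0.2, 0.0, 0.1]
opening: 1.001
grip_force: 0.0
```

```bash
python3 -m crank '[0,0,0,0,0,0.002,1,0,0,0,0,0,0.002,1,0,0,0,0,0,0.002,1]'
```

```text
clock: 6.73
ee_pos: [0.6, -0.3609, -0.0064]
tool_rot: [-0.0, 0.678, 0.735, -0.0]
contact_force: [0.1, -0.4, 0.2]
opening: 0.997
grip_force: 0.0
```

```bash
python3 -m crank '[0,0,0,0,0,0.002,1,0,0,0,0,0,0.002,1,0,0,0,0,0,0.002,1]'; python3 - <<'E'
from h import *
d=r.get_image("side");p=r.get_obs()['ee_pos'];v=d["image"].max(2)
m=v[90:165,345:385]<75;ys,xs=np.nonzero(m);print(ys.max()+90,xs[ys==ys.max()]+345)
m=v[90:165,315:340]<75;ys,xs=np.nonzero(m);print(ys.max()+90,xs[ys==ys.max()]+315)
E
```

```text
clock: 6.98
ee_pos: [0.6, -0.3609, -0.0084]
tool_rot: [-0.0, 0.678, 0.735, -0.0]
contact_force: [-0.1, 0.3, 0.0]
opening: 0.999
grip_force: 0.0
128 [358 359]
116 [329 330]
```

```bash
python3 -m crank '[0,0,0,0,0,0.002,1,0,0,0,0,0,0.002,1,0,0,0,0,0,0.002,1]'
```

```text
clock: 7.28
ee_pos: [0.6, -0.361, -0.0104]
tool_rot: [-0.0, 0.678, 0.735, -0.0]
contact_force: [0.1, -0.5, 0.6]
opening: 0.998
grip_force: 0.0
```

```bash
python3 -m crank '[0,0,0,0,0,0.002,1,0,0,0,0,0,0.002,1,0,0,0,0,0,0.002,1]'
```

```text
clock: 7.53
ee_pos: [0.6, -0.361, -0.0124]
tool_rot: [-0.0, 0.678, 0.735, -0.0]
contact_force: [0.2, 0.1, -0.4]
opening: 0.998
grip_force: 0.0
```

```bash
python3 -m crank '[0,0,0,0,0,0.002,1,0,0,0,0,0,0.002,1,0,0,0,0,0,0.002,1]'
```

```text
clock: 7.78
ee_pos: [0.6, -0.3609, -0.0144]
tool_rot: [-0.0, 0.678, 0.735, -0.0]
contact_force: [-0.5, -0.3, -0.9]
opening: 0.999
grip_force: 0.0
```

```bash
python3 -m crank '[0,0,0,0,0,0.002,1,0,0,0,0,0,0.002,1,0,0,0,0,0,0.002,1]'
```

```text
clock: 8.03
ee_pos: [0.6, -0.361, -0.0164]
tool_rot: [-0.0, 0.678, 0.735, -0.0]
contact_force: [-0.0, -0.6, -0.4]
opening: 1.004
grip_force: 0.0
```

```bash
python3 -m crank '[0,0,0,0,0,0.002,1,0,0,0,0,0,0.002,1,0,0,0,0,0,0.002,1]'; python3 - <<'E'
from h import *
d=r.get_image("side");p=r.get_obs()['ee_pos'];v=d["image"].max(2)
m=v[90:165,345:385]<75;ys,xs=np.nonzero(m);print(ys.max()+90,xs[ys==ys.max()]+345)
i=cv2.resize(d["image"][85:155,310:390],None,fx=8,fy=8,interpolation=cv2.INTER_CUBIC);cv2.imwrite("pics/p10.png",i[...,::-1])
E
```

```text
clock: 8.28
ee_pos: [0.6, -0.3609, -0.0184]
tool_rot: [-0.0, 0.678, 0.735, -0.0]
contact_force: [0.5, -0.5, -0.5]
opening: 0.998
grip_force: 0.0
131 [357 358 359]
```

```bash
python3 -m crank '[0,0,0,0,0,0.0015,1,0,0,0,0,0,0.0015,1,0,0,0,0,0,0.0015,1]'
```

```text
clock: 8.58
ee_pos: [0.6, -0.361, -0.0198]
tool_rot: [-0.0, 0.678, 0.735, -0.0]
contact_force: [-0.4, 0.5, 0.0]
opening: 1.001
grip_force: 0.0
```

```bash
python3 -m crank '[0,0,0,0.01,0,0,1,0,0,0,0.02,0,0,1,0,0,0,0.03,0,0,1,0,0,0,0.038,0,0,1,0,0,0,0.042,0,0,1]'
```

```text
clock: 9.0
ee_pos: [0.597, -0.3169, -0.0196]
tool_rot: [-0.0, 0.678, 0.736, 0.0]
contact_force: [0.5, -1.7, -1.0]
opening: 0.998
grip_force: 0.8
```

```bash
python3 -m crank '[0,0,0,0.005,0,0,1,0,0,0,0.01,0,0,1,0,0,0,0.015,0,0,1,0,0,0,0.02,0,0,1]'
```

```text
clock: 9.33
ee_pos: [0.5951, -0.2993, -0.0196]
tool_rot: [0.0, 0.678, 0.735, -0.0]
contact_force: [0.6, -1.5, 0.7]
opening: 1.0
grip_force: 1.0
```

```bash
python3 - <<'E'
from h import *
for n,roi in (("scene",(50,180,300,275)),("side",(205,105,365,200))):
    d=r.get_image(n); print(board(d,.014,roi)[0])
o=r.get_obs();print(o['ee_pos'],o['contact_force'])
E
python3 -m crank '[0,0,0,0.012,0.0015,0,1,0,0,0,0.024,0.003,0,1,0,0,0,0.036,0.0045,0,1,0,0,0,0.048,0.006,0,1,0,0,0,0.06,0.008,0,1]'; python3 - <<'E'
from h import *
for n,roi in (("scene",(50,180,300,275)),("side",(205,105,365,200))):
    d=r.get_image(n); print(board(d,.014,roi)[0])
o=r.get_obs();print(o['ee_pos'],o['contact_force'])
E
```

```text
((589.5067138671875, -178.56712341308594), (130.08050537109375, 218.29058837890625), 4.27086067199707)
((582.2982788085938, -170.72088623046875), (129.58712768554688, 223.16004943847656), 4.697227954864502)
[ 0.59519101 -0.29805131 -0.01966907] [ 0.1701263  -0.06209917  0.02440448]
clock: 9.85
ee_pos: [0.5983, -0.2373, -0.0196]
tool_rot: [-0.0, 0.678, 0.735, 0.0]
contact_force: [-0.5, -2.5, 1.2]
opening: 0.998
grip_force: 1.2
((594.4555053710938, -116.67206573486328), (133.33721923828125, 218.6148223876953), 4.699923992156982)
((585.5142211914062, -106.3794937133789), (129.61399841308594, 222.47189331054688), 4.851754188537598)
[ 0.59890955 -0.23457627 -0.01980165] [ 0.41666582  0.17815578 -0.71406073]
```

```bash
python3 -m crank '[0,0,0,0.012,0.0023,0,1,0,0,0,0.024,0.0046,0,1,0,0,0,0.036,0.007,0,1,0,0,0,0.048,0.009,0,1,0,0,0,0.06,0.0115,0,1]'; python3 -m crank '[0,0,0.004,0.01,0.002,0,1,0,0,0.008,0.02,0.004,0,1,0,0,0.012,0.03,0.006,0,1,0,0,0.015,0.036,0.006,0,1]';  python3 - <<'E'
from h import *
for n,roi in (("scene",(50,180,310,275)),("side",(205,105,365,240))):
    d=r.get_image(n); print(board(d,.014,roi)[0])
o=r.get_obs();print(o['ee_pos'],o['contact_force'],o['tool_rot'])
E
```

```text
clock: 10.37
ee_pos: [0.605, -0.1767, -0.0197]
tool_rot: [-0.0, 0.678, 0.735, -0.0]
contact_force: [-0.6, -2.8, 0.7]
opening: 0.996
grip_force: 1.0
clock: 10.7
ee_pos: [0.6086, -0.1397, -0.0198]
tool_rot: [-0.0, 0.683, 0.73, 0.0]
contact_force: [-0.3, -0.9, -0.6]
opening: 1.0
grip_force: 0.9
((606.4239501953125, -19.20855712890625), (134.22019958496094, 218.0837860107422), 3.730299711227417)
((597.553955078125, -12.423408508300781), (131.45779418945312, 222.45582580566406), 3.9629828929901123)
[ 0.60825355 -0.13956666 -0.01980085] [ 0.07608742 -0.13672122 -0.07301289] [-3.54435303e-04  6.83045942e-01  7.30375260e-01  3.07323958e-04]
```

```bash
python3 -m crank '[0,0,0,0.01,0,0,1,0,0,0,0.02,0,0,1,0,0,0,0.03,0,0,1,0,0,0,0.04,0,0,1,0,0,0,0.05,0,0,1]'
```

```text
clock: 11.22
ee_pos: [0.6047, -0.0906, -0.0197]
tool_rot: [0.0, 0.684, 0.73, 0.0]
contact_force: [0.9, -1.6, 0.6]
opening: 1.002
grip_force: 1.1
```

```bash
python3 -m crank '[0,0,0,0.01,0,0,1,0,0,0,0.02,0,0,1,0,0,0,0.03,0,0,1,0,0,0,0.04,0,0,1,0,0,0,0.05,0,0,1]'
```

```text
clock: 11.63
ee_pos: [0.6015, -0.0409, -0.0197]
tool_rot: [0.0, 0.684, 0.73, -0.0]
contact_force: [1.1, -2.3, 1.2]
opening: 0.999
grip_force: 1.2
```

```bash
python3 -m crank '[0,0,0,0.01,0,0,1,0,0,0,0.02,0,0,1,0,0,0,0.03,0,0,1,0,0,0,0.04,0,0,1,0,0,0,0.04,0,0,1]'; python3 - <<'E'
from h import *
d=r.get_image("scene");e=r.get_image("side")
a=cv2.resize(d["image"][140:280,230:400],(400,330));b=cv2.resize(e["image"][130:290,130:290],(400,400))[:330]
k=np.hstack([a,b]);cv2.imwrite("pics/p11.png",k[...,::-1])
o=r.get_obs();print(o['ee_pos'],o['contact_force'])
E
```

```text
clock: 12.05
ee_pos: [0.5988, 0.0015, -0.0198]
tool_rot: [-0.001, 0.683, 0.731, 0.0]
contact_force: [-0.9, 0.3, -0.1]
opening: 1.0
grip_force: 0.0
[ 0.59882916 -0.00086626 -0.01984116] [-0.36542511 -0.55512753  0.34877811]
```

View pics/p11.png

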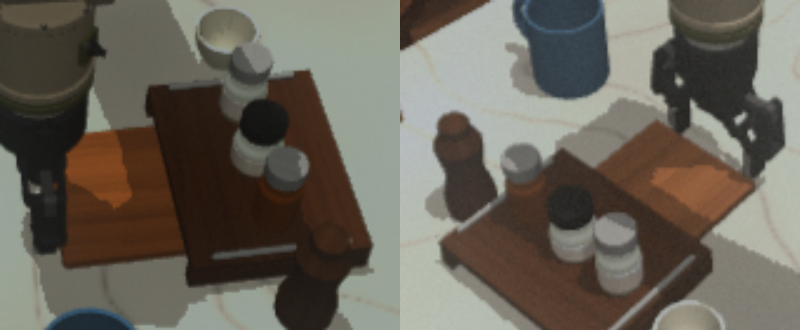

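The board is straight in the tunnel with about 100 mm still exposed. Jars, mill and bowl haven't moved. About 63 mm remains.

```bash
python3 -m crank '[0,0,0,0.01,0,0,1,0,0,0,0.02,0,0,1,0,0,0,0.03,0,0,1,0,0,0,0.04,0,0,1,0,0,0,0.045,0,0,1]'
```

```text
clock: 12.57
ee_pos: [0.5959, 0.0453, -0.0198]
tool_rot: [-0.0, 0.683, 0.73, 0.0]
contact_force: [0.2, -0.5, -0.5]
opening: 0.998
grip_force: 0.9
```

```bash
python3 -m crank '[0,0,0,0.005,0,0,1,0,0,0,0.01,0,0,1,0,0,0,0.014,0,0,1,0,0,0,0.014,0,0,1,0,0,0,0.014,0,0,1]'; python3 -m crank '[0,0,0,-0.01,0,0,1,0,0,0,-0.03,0,0,1,0,0,0,-0.06,0,0,1,0,0,0,-0.1,0,0,1,0,0,0,-0.14,0,0,1]';python3 -m crank '[0,0,0,0,0,-0.04,1,0,0,0,0,0,-0.08,1,0,0,0,-0.04,0,-0.12,1,0,0,0,-0.08,0,-0.14,1,0,0,0,-0.08,0,-0.14,1]'
python3 - <<'E'
from h import *
d=r.get_image("scene");e=r.get_image("side")
x,y,a=.5874,.1861,.064
# sample image along the riser axis on the counter/board plane, both ends: distance from riser centre of the wood edge
for n,g in (("scene",d),("side",e)):
    S=cv2.cvtColor(g["image"],cv2.COLOR_RGB2HSV)
    for s in (-1,1):
        for u in (-.03,0,.03):
            t=np.arange(.07,.150,.002)
            P=np.c_[x-np.sin(a)*t*s+np.cos(a)*u,y+np.cos(a)*t*s+np.sin(a)*u,np.full(len(t),.014)]
            q=proj(g,P).round().astype(int);v=S[q[:,1],q[:,0]]
            print(n,s,u,''.join('#' if k[1]>90 else '.' for k in v),v[::5,2].tolist())
a=cv2.resize(d["image"][140:280,230:400],(400,330));b=cv2.resize(e["image"][130:290,130:290],(400,400))[:330]
cv2.imwrite("pics/p12.png",np.hstack([a,b])[...,::-1])
E
```

```text
clock: 12.98
ee_pos: [0.5952, 0.0573, -0.0197]
tool_rot: [-0.0, 0.684, 0.73, 0.0]
contact_force: [0.1, -0.1, -0.4]
opening: 1.004
grip_force: 0.0
clock: 13.4
ee_pos: [0.6042, -0.0845, -0.0197]
tool_rot: [0.0, 0.683, 0.73, 0.0]
contact_force: [0.5, -0.5, 0.6]
opening: 0.999
grip_force: 0.0
clock: 13.82
ee_pos: [0.6102, -0.1695, 0.1241]
tool_rot: [0.003, 0.686, 0.728, 0.0]
contact_force: [-0.3, -1.1, 0.1]
opening: 1.002
grip_force: 0.0
scene -1 -0.03 #########################............... [57, 84, 84, 84, 82, 74, 113, 113]
scene -1 0 #########################............... [54, 82, 79, 74, 81, 108, 112, 113]
scene -1 0.03 #########################............... [51, 103, 107, 113, 110, 119, 166, 168]
scene 1 -0.03 ###############......................... [67, 96, 134, 134, 167, 168, 167, 168]
scene 1 0 ################........................ [69, 77, 137, 134, 167, 167, 168, 169]
scene 1 0.03 ###############......................... [68, 73, 122, 129, 167, 168, 169, 169]
side -1 -0.03 ######################.................. [75, 62, 98, 100, 99, 132, 130, 131]
side -1 0 ######################.................. [76, 76, 93, 101, 97, 131, 129, 130]
side -1 0.03 #######################................. [81, 76, 126, 128, 125, 174, 180, 181]
side 1 -0.03 ..#################..................... [65, 144, 147, 149, 138, 181, 182, 183]
side 1 0 #.################...................... [65, 143, 147, 142, 169, 183, 180, 181]
side 1 0.03 #.#################..................... [77, 123, 137, 136, 140, 181, 186, 184]
```

The board sits about 6 mm short of centre and is straight. I'll go back in for a 6 mm nudge.

```bash
python3 -m crank '[0,0,0,0.03,0,0.03,1,0,0,0,0.05,0,0.06,1,0,0,0,0.07,0,0.1,1,0,0,0,0.08,0,0.13,1,0,0,0,0.08,0,0.14,1]'; python3 -m crank '[0,0,0,0.03,0,0,1,0,0,0,0.06,0,0,1,0,0,0,0.09,0,0,1,0,0,0,0.12,0,0,1,0,0,0,0.13,0,0,1]'; python3 -m crank '[0,0,0,0.004,0,0,1,0,0,0,0.008,0,0,1,0,0,0,0.012,0,0,1,0,0,0,0.016,0,0,1,0,0,0,0.016,0,0,1]'
```

```text
clock: 14.33
ee_pos: [0.6016, -0.0773, -0.0213]
tool_rot: [-0.003, 0.682, 0.731, -0.0]
contact_force: [-32.7, 20.4, 147.5]
opening: 1.002
grip_force: 73.5
clock: 14.75
ee_pos: [0.5947, 0.0524, -0.0202]
tool_rot: [-0.001, 0.682, 0.731, 0.0]
contact_force: [-0.1, 0.4, -0.2]
opening: 0.997
grip_force: 0.0
clock: 15.17
ee_pos: [0.5948, 0.0621, -0.0198]
tool_rot: [0.0, 0.684, 0.729, -0.0]
contact_force: [-0.2, -0.1, 0.9]
opening: 0.999
grip_force: 0.0
```

```bash
python3 -m crank '[0,0,0,-0.01,0,0,1,0,0,0,-0.03,0,0,1,0,0,0,-0.06,0,0,1,0,0,0,-0.1,0,0,1,0,0,0,-0.14,0,0,1]';python3 -m crank '[0,0,0,0,0,-0.04,1,0,0,0,0,0,-0.08,1,0,0,0,-0.04,0,-0.12,1,0,0,0,-0.08,0,-0.14,1,0,0,0,-0.08,0,-0.14,1]'
python3 - <<'E'
from h import *
d=r.get_image("scene");e=r.get_image("side")
x,y,a=.5874,.1861,.064
for n,g in (("scene",d),("side",e)):
    S=cv2.cvtColor(g["image"],cv2.COLOR_RGB2HSV)
    for s in (-1,1):
        for u in (-.03,0.03):
            t=np.arange(.07,.150,.001)
            P=np.c_[x-np.sin(a)*t*s+np.cos(a)*u,y+np.cos(a)*t*s+np.sin(a)*u,np.full(len(t),.014)]
            q=proj(g,P).round().astype(int);print(n,s,u,t[S[q[:,1],q[:,0],1]>90].max())
    t=np.arange(-.08,.081,.001);P=np.c_[x+np.sin(a)*.095+np.cos(a)*t,y-np.cos(a)*.095+np.sin(a)*t,np.full(len(t),.014)]
    q=proj(g,P).round().astype(int);k=t[S[q[:,1],q[:,0],1]>90];print("lateral",k.min(),k.max())
print(r.get_obs()['ee_pos'])
E
```

```text
clock: 15.58
ee_pos: [0.6038, -0.079, -0.0197]
tool_rot: [0.0, 0.683, 0.73, -0.0]
contact_force: [0.7, -1.1, -0.6]
opening: 1.001
grip_force: 0.0
clock: 16.0
ee_pos: [0.6097, -0.1639, 0.1241]
tool_rot: [0.003, 0.686, 0.728, 0.0]
contact_force: [0.1, -1.5, 0.0]
opening: 1.001
grip_force: 0.0
scene -1 -0.03 0.11400000000000005
scene -1 0.03 0.11400000000000005
scene 1 -0.03 0.10300000000000004
scene 1 0.03 0.10300000000000004
lateral -0.061999999999999986 0.07200000000000013
side -1 -0.03 0.10800000000000004
side -1 0.03 0.11000000000000004
side 1 -0.03 0.11100000000000004
side 1 0.03 0.10800000000000004
lateral -0.06599999999999999 0.062000000000000124
[ 0.60928945 -0.16302722  0.12256934]
```

The board is centred to within about 3 mm and straight. One thing went wrong: the re-approach came down too fast, overshot and hit the counter, and the wrist read 147 N for a moment. That is over the 120 N limit and can't be undone. Handing in.

```bash
python3 -m crank '[0,0,0,0,0,0,1,0,0,0,0,0,0,1,0,0,0,0,0,0,1]'; python3 -c "
from plant import r
print(r.hand_in())"
```

```text
clock: 16.35
ee_pos: [0.6084, -0.1554, 0.1191]
tool_rot: [-0.001, 0.683, 0.73, -0.0]
contact_force: [-0.1, -0.0, -0.5]
opening: 0.998
grip_force: 0.0
the job is handed in; nothing more can be done
None
```

I handed the job in with the board straight and centred under the riser to within a few mm and the hand clear, but it may be failed: my second approach came down too fast, the fingers hit the counter, and the wrist force read about 147 N, over the 120 N limit.

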